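# Sort soil samples into their colour-coded places

### The arm

A 6-joint arm with a two-finger parallel gripper is mounted at the origin on a cart in front of the work surface, level with it; the furniture and walls round the work are solid. World frame = base frame: x ahead of the robot, y to its left, z up, the work surface at z = 0. Lengths are in mm, angles in rad, forces in N, time in s.
With the tool pointing down it reaches from about 275 to 1000 mm from the base axis. Payload 8.4 kg.
Tool frame: the origin (TCP) lies at the very end of the fingers, on their centre line; the grasp point (between the pads) lies 19 mm behind it; z points along the fingers, y is the direction in which the jaws open and shut (so a half turn about z gives the same grasp; the last joint's range is limited). The gripper opens to 85 mm and grips with 20 to 120 N. Pads are 22 mm wide; open, the fingers measure 114 mm over their backs; the gripper's body (76 mm by 85 mm) begins 54 mm behind the grasp point. The pads swing forward as they close: fully open they stand 13 mm farther back than shut.
Start: joints at [-1.182, 0.353, 1.633, -0, 1.155, -0.002], TCP at [238.079, -577.881, 231.281] pointing down, gripper open.
Joint ranges: [-2.63, 2.63], [-0.92, 2.1], [0.06, 2.66], [-1.3, 4.44], [0, 2.69], [-3.02, 3.02]. Speed limits (rad/s): [2.22, 2.22, 2.79, 3.14, 3.14, 3.14].

### API

Orientations are given as [roll, pitch, yaw] about the fixed x, y, z axes, in that order (R = Rz(yaw) Ry(pitch) Rx(roll)).
In Python, from rig import readout, grab_frame, calibration, r gives the robot as it stands. The module is installed in compiled form; this text tells all that it offers.
- The arm moves only by the tool play_rows, never from a script. Its argument "rows" is a list of rows, each a list of 3 entries, a list of its own where there are three numbers: the closure in counts, from 0 (fully open) to 255 (shut), then the shift along the tool's x, y, z in cm, then the turn, a rotation vector about the tool's x, y, z in rad. In form: [[gripper, [dx, dy, dz], [rx, ry, rz]], ...]. A call has 1 to 12 rows; each row is the pose to reach, as a shift and turn from the pose commanded when the call began, along the tool's axes at that moment; what a row does not reach only later rows make up. A row lasts 1/12 s, in which the tool goes at most 41.7 mm and 7.16 degrees, less where a joint would pass 70% of its speed; a pose out of reach is approached as far as the arm can. A call with a gripper value outside its range is refused whole. The fingers move at their own pace and stop on an object; "squeeze" is the grip in N (left out, the last holds). Time passes only in rows, so rows that repeat a pose let the fingers close. It gives the time, the measured TCP pose, the force and the opening at its end, in the units of the state.
- readout.sense(): the state, without advancing time (a new reading comes with each control period).
- grab_frame(name): name is "side" or "top"; returns (picture, depth): 480x640x3 uint8, red, green, blue; 480x640 float32, mm along the optical axis (not along the pixel's ray), 0 where there is no reading.
- calibration(name): a dict with "vfov" (degrees; the focal length in pixels is half the picture's height over the tangent of half this angle, whatever the lens; pixels are square), "cx", "cy" (the principal point, pixels), "k1" (the pictures are not rectified: a ray, as slopes to the right and down, at radius r is drawn at 1 + k1 r^2 times it, then the intrinsics apply), "cam_to_world" (4x4, takes a point from camera to world coordinates). Camera axes: x right, y down, z forward; pixel columns grow to the right and rows downward; lengths in mm; the calibration is good to about 2 mm. A picture is of the moment at which its call begins. calibration takes no time and is no camera call.
- r.sign_off(): hands the job in, once; it reports no verdict.
The state is a dict: "clock": time; "qpos": joint angles; "qvel": joint speeds; "joint_efforts": joint torques, N m; "eef_pos": TCP position; "tcp_rot": TCP orientation; "contact_force": force on the tool from outside, world axes, zero at the start; "wrist_torque": the same for the moment, N m; "opening": opening from 0.0 (shut) to 1.0 (fully open).
Only numpy, scipy, OpenCV 4.12 (cv2) and the standard library are available. Lean on these libraries where they do the work, as an engineer would, in place of code of your own. Each camera call takes 0.05 s, during which the arm holds its last target.

### The job

Sort the four soil samples: set each tall vial upright in the well of the round stand that has the colour of its cap (red, black, white), and set the short red-capped jar inside the white circle on the square red pad. Keep the samples upright all the way, and leave the open tin and the brass weight where they stand.

Things in the scene. Friction and masses are not known exactly. Their poses are not given: they have to be found in the camera images.
- red_vial_mid (a point): tall clear glass sample vial with a red screw cap, 28 mm across, 65 mm high, about 50 g, loose, standing on the bench. This point is at its centre, half-way up; its z axis runs along it, up. Can be held round the body from above.
- black_vial_mid (a point): tall clear glass sample vial with a black screw cap, 24 mm across, 57 mm high, about 50 g, loose, standing on the bench. This point is at its centre, half-way up; its z axis runs along it, up. Can be held round the body from above.
- white_vial_mid (a point): tall clear glass sample vial with a white screw cap, 34 mm across, 77 mm high, about 80 g, loose, standing on the bench. This point is at its centre, half-way up; its z axis runs along it, up. Can be held round the body from above.
- red_jar_mid (a point): short wide clear glass sample jar with a red screw cap, 34 mm across, 35 mm high, about 40 g, loose, standing on the bench. This point is at its centre, half-way up; its z axis points up. Can be held round the glass and cap from above.
- red_stand_floor (a point): red round stand, fixed: a red plastic cup 56 mm across outside and 10 mm high on an aluminium flange 68 mm across; its well is 46 mm across, its wall 5 mm thick, and its floor lies 5 mm above the bench, so the lip rises 5 mm above the floor. This point is the centre of the well's floor; z up. Place of the tall red-capped vial.
- black_stand_floor (a point): black round stand, fixed: a black plastic cup 52 mm across outside and 10 mm high on an aluminium flange 64 mm across; its well is 42 mm across, its wall 5 mm thick, and its floor lies 5 mm above the bench, so the lip rises 5 mm above the floor. This point is the centre of the well's floor; z up. Place of the tall black-capped vial.
- white_stand_floor (a point): white round stand, fixed: a white plastic cup 62 mm across outside and 10 mm high on an aluminium flange 74 mm across; its well is 52 mm across, its wall 5 mm thick, and its floor lies 5 mm above the bench, so the lip rises 5 mm above the floor. This point is the centre of the well's floor; z up. Place of the tall white-capped vial.
- red_pad_top (a point): red square pad, fixed, 72 x 72 mm and 4 mm thick, flat, with a thin white circle 54 mm across drawn on its middle. This point is the centre of its top face; z up. Place of the short red-capped jar.
- open_tin_mid (a point): bystander: small open aluminium tin with some soil in it, 53 mm across, 40 mm high, loose. This point is at its centre, half-way up; z up. Leave it where it stands.
- brass_weight_mid (a point): bystander: brass balance weight with a knob, 38 mm across, 50 mm high, loose. This point is at its centre, half-way up; z up. Leave it where it stands.

How it is judged (in metres and radians):
At the end, for the whole second after the job is handed in: The red-, black- and white-capped tall vials each stand upright (within 0.12 rad) on the floor of the round stand of their cap's colour, and the short red-capped jar stands upright on the square red pad, each centred within 12 mm and resting on the surface within 5 mm, all released and at rest (horizontal distance between red_vial_mid and red_stand_floor below 0.012 m and z of red_vial_mid in the frame of red_stand_floor between 0.0275 and 0.0375 m and angle between each of red_vial_mid, black_vial_mid, white_vial_mid, red_jar_mid's own z axis and vertical below 0.12 rad and linear speed of each of red_vial, black_vial, white_vial, red_jar below 0.02 m/s and horizontal distance between black_vial_mid and black_stand_floor below 0.012 m and z of black_vial_mid in the frame of black_stand_floor between 0.0235 and 0.0335 m and horizontal distance between white_vial_mid and white_stand_floor below 0.012 m and z of white_vial_mid in the frame of white_stand_floor between 0.0335 and 0.0435 m and horizontal distance between red_jar_mid and red_pad_top below 0.012 m and z of red_jar_mid in the frame of red_pad_top between 0.0125 and 0.0225 m); the robot touches nothing.
It fails at once if a sample is tipped by more than about 35 degrees (angle between any of red_vial_mid, black_vial_mid, white_vial_mid, red_jar_mid's own z axis and vertical above 0.6 rad).
It fails at once if the open tin or the brass weight is shifted by more than 25 mm (distance of any of open_tin_mid, brass_weight_mid from where it was at the start of the episode above 0.025 m).
It also fails if it takes over 125 s, if anything falls off the work surface, if the arm or the gripper's body presses on something with over 40 N, if the wrist force passes 120 N, or if a joint passes its speed limit or range.

## Working session

There is one attempt and no reset: what is moved stays moved. The work goes in short steps, Python scripts to look and compute and a tool call to move; the robot and the scene stay as the last step left them, time stands still between calls to the robot, and variables do not carry over. Pictures are saved under pics/ and viewed, and the job is handed in when it is done.

Besides the shell and the picture viewer there is one more tool, called after "Call:" in YAML: its name, and indented under it one key for each argument. play_rows: Moves the arm, as the interface text tells. Its arguments: {"type":"object","properties":{"rows":{"type":"array"},"squeeze":{"type":"number"}},"required":["rows"]}

```bash
mkdir -p pics; cat > h.py <<'E'
import numpy as np, cv2
from rig import readout, grab_frame, calibration, r
E
python3 - <<'E'
from h import *
for n in("top","side"):
    p,d=grab_frame(n); cv2.imwrite(f"pics/{n}0.png",p[:,:,::-1]); np.save(f"{n}0.npy",d)
    c=calibration(n); print(n,{k:(np.round(v,3).tolist() if k=="cam_to_world" else v) for k,v in c.items()})
print(readout.sense())
E
```

```text
top {'vfov': 53.394995525152524, 'cx': 320.88035654524276, 'cy': 239.65345907839415, 'k1': -0.13168537542575395, 'cam_to_world': [[-0.156, -0.965, 0.212, 414.886], [-0.988, 0.153, -0.032, 117.076], [-0.002, -0.215, -0.977, 907.855], [0.0, 0.0, 0.0, 1.0]]}
side {'vfov': 50.44176616366457, 'cx': 318.7228522819658, 'cy': 240.7887996412606, 'k1': 0.0023603689256012877, 'cam_to_world': [[-0.945, -0.225, 0.239, 371.803], [-0.328, 0.626, -0.708, 709.715], [0.01, -0.747, -0.665, 628.09], [0.0, 0.0, 0.0, 1.0]]}
{'clock': 0.1, 'qpos': array([-1.18242692e+00,  3.53577648e-01,  1.63405143e+00,  1.31270995e-05,
        1.15522422e+00, -2.40178167e-03]), 'qvel': array([ 1.40476481e-04, -1.80888140e-03, -4.00660401e-03, -1.34791900e-05,
        1.06621216e-03, -3.82162414e-04]), 'joint_efforts': array([ 1.95599347e-05, -6.06353474e+01, -3.42821145e+01,  8.82933568e-05,
        4.00182485e-03, -3.65136896e-05]), 'eef_pos': array([ 237.90317477, -577.48498314,  230.64110601]), 'tcp_rot': array([-3.14033204e+00, -1.50308504e-05,  3.90765876e-01]), 'contact_force': array([-0.33241276,  0.04543091, -0.74362554]), 'wrist_torque': array([ 0.02760818, -0.03327574, -0.03719587]), 'opening': 1.0020868866856212}
```

View pics/top0.png

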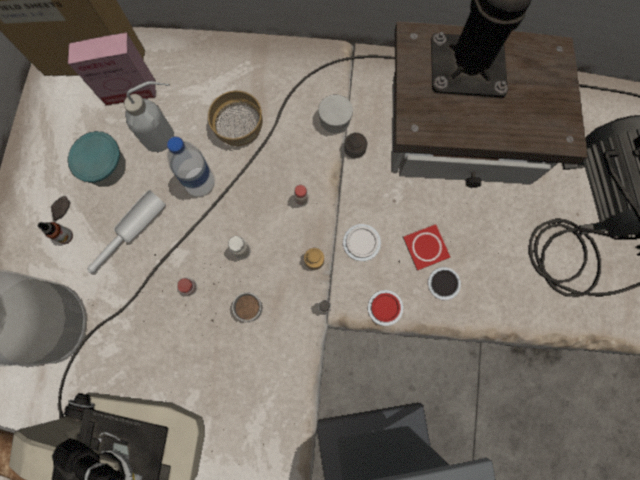

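View pics/side0.png

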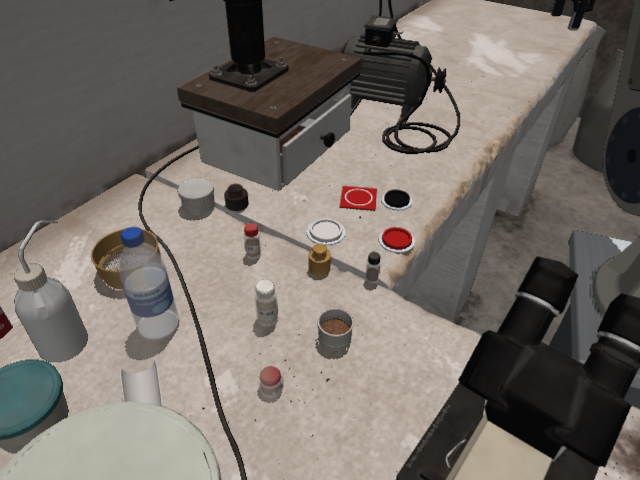

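The top view shows: red vial (300,190), jar (186,285), white vial (236,244), black vial (323,306), brass weight (314,258), tin (246,307). The stands are white (361,241), red (386,307) and black (444,283), with the pad at (427,247). The side view agrees.

```bash
cat >> h.py <<'E'
def K(n):
    c=calibration(n); f=240/np.tan(np.radians(c["vfov"])/2)
    return np.array([[f,0,c["cx"]],[0,f,c["cy"]],[0,0,1.]]),np.array([c["k1"],0,0,0.]),np.array(c["cam_to_world"])
def slopes(n,uv):
    k,D,T=K(n); return cv2.undistortPoints(np.array(uv,float).reshape(-1,1,2),k,D).reshape(-1,2)
def cloud(n,d):
    k,D,T=K(n); v,u=np.mgrid[:480,:640]
    s=slopes(n,np.stack([u,v],-1).reshape(-1,2)).reshape(480,640,2)
    P=np.dstack([s*d[...,None],d]); return P@T[:3,:3].T+T[:3,3]
def atz(n,uv,z):
    k,D,T=K(n); s=slopes(n,uv); r_=np.c_[s,np.ones(len(s))]@T[:3,:3].T
    return T[:3,3]+r_*((z-T[2,3])/r_[:,2])[:,None]
E
python3 - <<'E'
from h import *
for n,px in(("top",dict(redv=(300,190),jar=(186,285),white=(236,244),black=(323,306),brass=(314,258),tin=(246,307),ws=(361,241),rs=(386,307),bs=(444,283),pad=(427,247))),("side",dict(redv=(252,240),jar=(270,380),white=(265,300),black=(373,265),brass=(319,258),tin=(335,327),ws=(326,231),rs=(397,238),bs=(397,199),pad=(358,198)))):
    d=np.load(n+"0.npy"); P=cloud(n,d)
    for k,(u,v) in px.items():
        W=22 if n=='top' else 40
        Q=P[max(0,v-W):v+W,max(0,u-W):u+W].reshape(-1,3); dd=d[max(0,v-W):v+W,max(0,u-W):u+W].ravel()
        bad=(dd==0).mean(); Q=Q[dd>0]
        zt=np.percentile(Q[:,2],99.7); zb=np.median(Q[:,2])
        # obj points close to center
        T=Q[Q[:,2]>zt-6]
        print(n,k,"at",P[v,u].round(),"ztop%.0f zmed%.1f bad%.2f"%(zt,zb,bad),"topmid",((T.min(0)+T.max(0))/2).round(1),"ext",(np.ptp(T,axis=0)).round(),len(T))
p=cv2.imread("pics/top0.png")[150:350,150:470]; cv2.imwrite("pics/c.png",cv2.resize(p,(800,500),interpolation=cv2.INTER_CUBIC))
p=cv2.imread("pics/side0.png")[170:420,210:430]; cv2.imwrite("pics/cs.png",cv2.resize(p,(528,600),interpolation=cv2.INTER_CUBIC))
E
```

```text
top redv at [697. 113.  65.] ztop69 zmed0.8 bad0.01 topmid [697.2 114.1  66. ] ext [22. 21.  6.] 105
top jar at [559. 349.  36.] ztop38 zmed0.9 bad0.00 topmid [559.8 354.1  34.7] ext [26. 27.  6.] 168
top white at [611. 241.  77.] ztop80 zmed1.1 bad0.00 topmid [614.1 241.9  78.2] ext [26. 27.  8.] 184
top black at [480. 105.  59.] ztop59 zmed-0.5 bad0.00 topmid [481.5 102.8  57.2] ext [18. 18.  7.] 90
top brass at [570. 107.  46.] ztop52 zmed0.2 bad0.00 topmid [574.  108.2  50.2] ext [23. 23.  8.] 136
top tin at [502. 245.  28.] ztop42 zmed1.6 bad0.00 topmid [502.2 242.8  40.4] ext [53. 53.  7.] 114
top ws at [597.  12.   5.] ztop14 zmed3.0 bad0.00 topmid [595.1  11.2  11.1] ext [60. 62.  7.] 272
top rs at [464. -13.   4.] ztop14 zmed2.1 bad0.00 topmid [462.9 -11.2  11.3] ext [56. 57.  7.] 244
top bs at [ 490. -132.    3.] ztop13 zmed1.9 bad0.00 topmid [ 498.2 -128.1   10.3] ext [75. 65.  7.] 266
top pad at [ 565. -114.    2.] ztop9 zmed3.6 bad0.01 topmid [ 563.9 -113.1    5.9] ext [92. 98.  6.] 1196
side redv at [689. 127.  46.] ztop65 zmed-0.9 bad0.00 topmid [696.3 116.   63.5] ext
[... 249 characters left out ...]
  43.] ztop58 zmed-1.0 bad0.01 topmid [480.6 103.5  55.8] ext [19. 22.  8.] 94
side brass at [571. 117.  33.] ztop50 zmed-0.5 bad0.00 topmid [573.8 108.5  47.5] ext [24. 26.  7.] 130
side tin at [502. 243.  26.] ztop40 zmed-0.2 bad0.00 topmid [502.  243.4  38. ] ext [52. 53.  7.] 224
side ws at [591.  16.   6.] ztop50 zmed-0.4 bad0.01 topmid [573.8 108.5  47.5] ext [24. 26.  7.] 130
side rs at [461. -10.   5.] ztop58 zmed-1.2 bad0.01 topmid [480.6 103.5  55.8] ext [19. 22.  8.] 94
side bs at [ 488. -129.    4.] ztop11 zmed-0.8 bad0.01 topmid [505.1 -76.4   8.2] ext [137. 162.   7.] 449
side pad at [ 564. -106.    4.] ztop11 zmed-0.5 bad0.01 topmid [539.8 -56.7   8.2] ext [153. 199.   7.] 523
```

View pics/c.png

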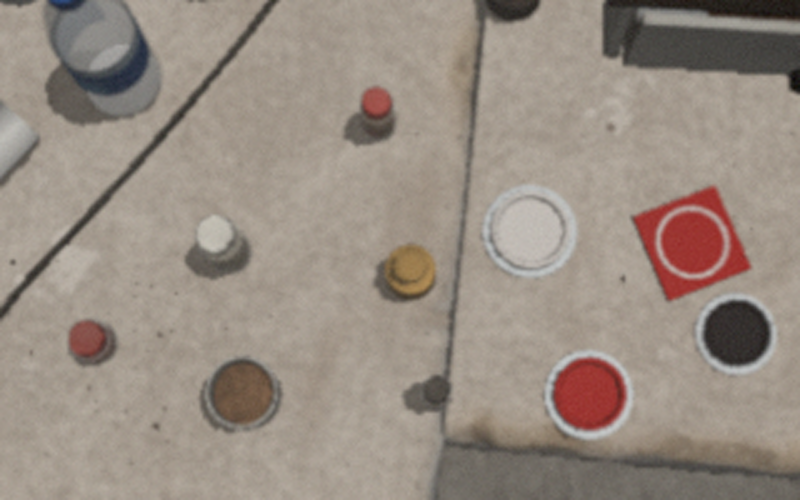

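View pics/cs.png

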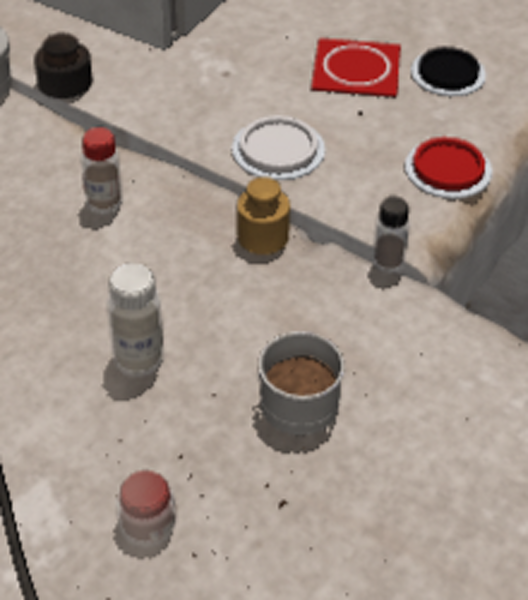

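```bash
python3 - <<'E'
from h import *
def circ(Q):
    A=np.c_[2*Q,np.ones(len(Q))]; s=np.linalg.lstsq(A,(Q**2).sum(1),rcond=None)[0]; return s[:2],np.sqrt(s[2]+s[:2]@s[:2])
G=dict(ws=(596,12,31),rs=(463,-11,28),bs=(491,-131,26),pad=(565,-113,36))
for n in("top","side"):
    d=np.load(n+"0.npy"); P=cloud(n,d); I=cv2.imread(f"pics/{n}0.png"); H=cv2.cvtColor(I,cv2.COLOR_BGR2HSV)
    fz=P[...,2]
    for k,(x,y,R) in G.items():
        rr=np.hypot(P[...,0]-x,P[...,1]-y)
        if k!='pad':
            m=(rr<R+8)&(rr>R-12)&(fz>7.5)&(d>0)
            Q=P[m]; c,rad=circ(Q[:,:2]); print(n,k,"lip",c.round(1),"r%.1f"%rad,"bbox",((Q.min(0)+Q.max(0))/2).round(1),np.ptp(Q,axis=0).round())
        if k in('rs','pad','bs'):
            g=rr<R+20
            m=((H[...,1]>130)&(H[...,2]>60) if k!='bs' else (H[...,2]<75))&g
            m=m.astype(np.uint8)
            cs,_=cv2.findContours(m,cv2.RETR_EXTERNAL,cv2.CHAIN_APPROX_NONE); c=max(cs,key=cv2.contourArea)
            W=atz(n,c.reshape(-1,2),4 if k=='pad' else 10)[:,:2].astype(np.float32)
            print(n,k,"col",cv2.minAreaRect(W),cv2.minEnclosingCircle(W))
    for k,z,(x,y) in(("redv",65,(697,115)),("jar",35,(559.5,355)),("white",77,(613.5,243)),("black",57,(481,103)),("brass",25,(574,108))):
        rr=np.hypot(P[...,0]-x,P[...,1]-y); m=(rr<22)&(fz>z-5); print(n,k,np.median(P[m],0).round(1))
E
```

```text
top ws lip [595.1  11.5] r28.0 bbox [595.1  11.2  11. ] [60. 62.  7.]
top rs lip [462.7 -11.3] r25.5 bbox [462.9 -11.2  11.2] [56. 57.  7.]
top rs col ((463.4792175292969, -11.552669525146484), (51.07508087158203, 48.7439079284668), 80.66549682617188) ((463.25885009765625, -11.435030937194824), 26.40239715576172)
top bs lip [ 489.8 -132. ] r23.6 bbox [ 489.8 -133.2   10.6] [51. 55.  6.]
top bs col ((489.84539794921875, -131.4901885986328), (48.80691909790039, 46.07283020019531), 80.53282928466797) ((489.94622802734375, -131.17245483398438), 24.79845428466797)
top pad col ((565.6262817382812, -112.50420379638672), (69.89820861816406, 70.38153839111328), 11.89205551147461) ((565.496337890625, -112.04228973388672), 47.91557312011719)
top redv [696.8 114.   66.1]
top jar [559.5 353.1  34.8]
top white [613.1 241.6  77.7]
top black [481.  102.7  57.4]
top brass [571.8 107.9  35.5]
side ws lip [593.8  12.5] r28.4 bbox [593.4  11.1   9.8] [61. 64.  4.]
side rs lip [462.4  -9.6] r25.3 bbox [462.8 -10.    9.6] [55. 55.  4.]
side rs col ((460.92718505859375, -5.9034881591796875), (51.583404541015625, 59.44535446166992), 13.75719928741455) ((462.4940185546875, -5.210909843444824), 30.0631103515625)
side bs lip [ 489.9 -130.5] r23.4 bbox [ 489.6 -130.5    9.6] [50. 52.  4.]
side bs col ((487.28277587890625, -123.82853698730469), (48.41879653930664, 57.810028076171875), 13.5922269821167) ((488.7584228515625, -123.70345306396484), 29.29707145690918)
side pad col ((563.8106079101562, -107.92953491210938), (70.97198486328125, 73.89779663085938), 12.097298622131348) ((563.9266967773438, -107.18269348144531), 49.40792465209961)
side redv [695.7 116.9  64.3]
side jar [558.3 357.1  34.3]
side white [612.2 246.1  76.4]
side black [480.1 105.5  56.5]
side brass [570.6 115.5  33.4]
```

Call:
play_rows:
  rows:
    - [0, [48.4, -53.7, 7], [0, 0, 0.39]]
    - [0, [48.4, -53.7, 7], [0, 0, 0.39]]
    - [0, [48.4, -53.7, 7], [0, 0, 0.39]]
    - [0, [48.4, -53.7, 7], [0, 0, 0.39]]
    - [0, [48.4, -53.7, 7], [0, 0, 0.39]]
    - [0, [48.4, -53.7, 7], [0, 0, 0.39]]
    - [0, [48.4, -53.7, 7], [0, 0, 0.39]]
    - [0, [48.4, -53.7, 7], [0, 0, 0.39]]
    - [0, [48.4, -53.7, 7], [0, 0, 0.39]]
    - [0, [48.4, -53.7, 7], [0, 0, 0.39]]
    - [0, [48.4, -53.7, 7], [0, 0, 0.39]]
    - [0, [48.4, -53.7, 7], [0, 0, 0.39]]

```text
clock: 1.1
eef_pos: [405.4, -107.2, 183.0]
tcp_rot: [3.142, -0.0, 0.001]
contact_force: [0.7, -0.6, 0.3]
opening: 0.999
```

Call:
play_rows:
  rows:
    - [0, [3.8, -10.5, 2], [0, 0, 0]]
    - [0, [7.55, -21.0, 4.3], [0, 0, 0]]
    - [0, [7.55, -21.0, 4.3], [0, 0, 0]]
    - [0, [7.55, -21.0, 4.3], [0, 0, 0]]
    - [0, [7.55, -21.0, 4.3], [0, 0, 0]]
    - [0, [7.55, -21.0, 4.3], [0, 0, 0]]
    - [0, [7.55, -21.0, 7], [0, 0, 0]]
    - [0, [7.55, -21.0, 10], [0, 0, 0]]
    - [0, [7.55, -21.0, 12], [0, 0, 0]]
    - [0, [7.55, -21.0, 12], [0, 0, 0]]
    - [0, [7.55, -21.0, 12], [0, 0, 0]]

```text
clock: 2.02
eef_pos: [479.8, 100.8, 62.4]
tcp_rot: [3.141, 0.003, 0.001]
contact_force: [0.3, -1.1, 1.5]
opening: 1.003
```

```bash
python3 - <<'E'
from h import *
for n in("top","side"):
    p,d=grab_frame(n); cv2.imwrite(f"pics/{n}1.png",p[:,:,::-1])
s=readout.sense(); print(s["eef_pos"],s["qpos"])
a=cv2.resize(cv2.imread("pics/top1.png")[200:380,240:440],(400,360)); b=cv2.resize(cv2.imread("pics/side1.png")[120:340,280:480],(396,360*1))
cv2.imwrite("pics/m1.png",np.hstack([a,b]))
E
```

```text
[481.42613323 100.94301709  64.13632299] [2.03622352e-01 3.86537193e-01 2.04634879e+00 2.00920765e-05
 7.07465129e-01 1.77385633e+00]
```

View pics/m1.png

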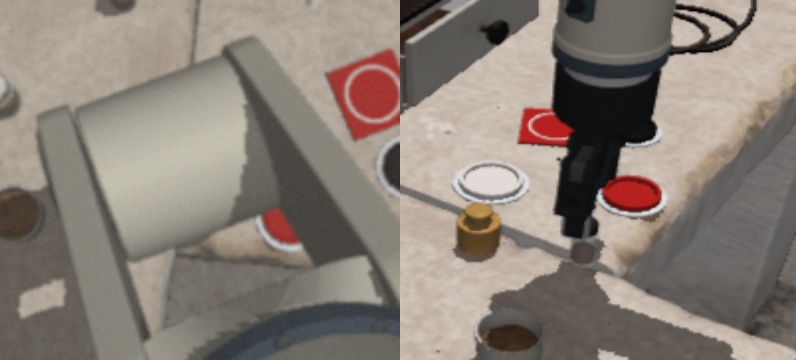

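The side view shows the open gripper above the black vial (about 585,240 in the composite), clear of the brass weight. I'll go down and grip.

Call:
play_rows:
  rows:
    - [0, [0, -0.2, 2], [0, 0, 0]]
    - [0, [0, -0.2, 4], [0, 0, 0]]
    - [0, [0, -0.2, 5.2], [0, 0, 0]]
    - [0, [0, -0.2, 5.2], [0, 0, 0]]
    - [60, [0, -0.2, 5.2], [0, 0, 0]]
    - [120, [0, -0.2, 5.2], [0, 0, 0]]
    - [255, [0, -0.2, 5.2], [0, 0, 0]]
    - [255, [0, -0.2, 5.2], [0, 0, 0]]
    - [255, [0, -0.2, 5.2], [0, 0, 0]]
    - [255, [0, -0.2, 5.2], [0, 0, 0]]
    - [255, [0, -0.2, 5.2], [0, 0, 0]]
    - [255, [0, -0.2, 5.2], [0, 0, 0]]
  squeeze: 30

```text
clock: 3.12
eef_pos: [481.2, 103.0, 11.9]
tcp_rot: [-3.141, -0.001, 0.001]
contact_force: [-1.1, -0.2, 7.8]
opening: 0.267
```

Call:
play_rows:
  rows:
    - [255, [0, 0, -0.5], [0, 0, 0]]
    - [255, [0, 0, -2], [0, 0, 0]]
    - [255, [0, 0, -4], [0, 0, 0]]
    - [255, [0, 0, -6], [0, 0, 0]]
    - [255, [0, 0, -8], [0, 0, 0]]
    - [255, [0, 0, -9], [0, 0, 0]]
    - [255, [0, 0, -9], [0, 0, 0]]
    - [255, [0, 0, -9], [0, 0, 0]]

```text
clock: 3.78
eef_pos: [480.8, 102.9, 101.2]
tcp_rot: [-3.141, -0.001, 0.001]
contact_force: [0.2, -0.7, -0.9]
opening: 0.268
```

```bash
cat >> h.py <<'E'
def look(tag,u0,u1,v0,v1):
    p,d=grab_frame("side"); I=p[:,:,::-1][v0:v1,u0:u1]; s=min(800/(u1-u0),600/(v1-v0))
    cv2.imwrite(f"pics/{tag}.png",cv2.resize(I,None,fx=s,fy=s,interpolation=cv2.INTER_CUBIC)); print(readout.sense()["eef_pos"],s)
E
python3 -c "
from h import *
look('s2',280,480,100,300)"
```

```text
[480.2372484  102.82252243 100.54785711] 3.0
```

View pics/s2.png

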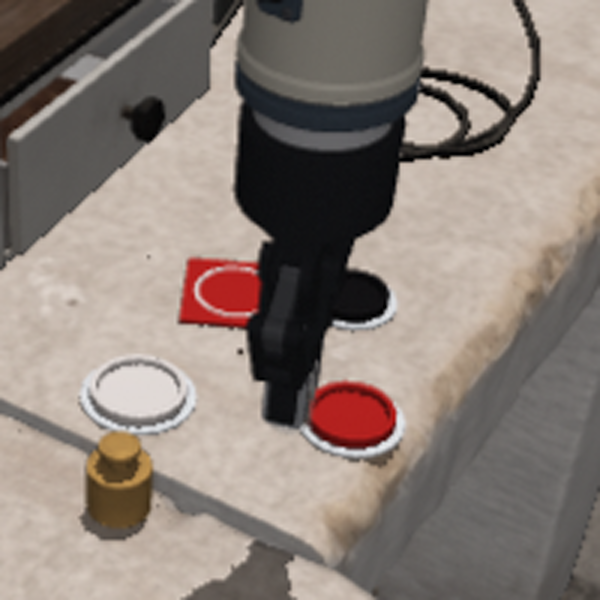

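The vial is held upright between the pads (295,400). I'll carry it to the black stand.

Call:
play_rows:
  rows:
    - [255, [0.0, 1, 0], [0, 0, 0]]
    - [255, [0.1, 3, 0], [0, 0, 0]]
    - [255, [0.2, 6, 0], [0, 0, 0]]
    - [255, [0.4, 9, 0], [0, 0, 0]]
    - [255, [0.5, 12, 0], [0, 0, 0]]
    - [255, [0.6, 15, 0], [0, 0, 0]]
    - [255, [0.7, 18, 0], [0, 0, 0]]
    - [255, [0.8, 20.5, 0], [0, 0, 0]]
    - [255, [0.9, 22.5, 0], [0, 0, 0]]
    - [255, [0.9, 23.4, 0], [0, 0, 0]]
    - [255, [0.9, 23.4, 0], [0, 0, 0]]
    - [255, [0.9, 23.4, 0], [0, 0, 0]]

```text
clock: 4.83
eef_pos: [489.1, -131.1, 100.3]
tcp_rot: [-3.141, 0.002, -0.001]
contact_force: [-0.7, 0.9, 0.3]
opening: 0.27
```

Call:
play_rows:
  rows:
    - [255, [0, 0, 1], [0, 0, 0]]
    - [255, [0, 0, 3], [0, 0, 0]]
    - [255, [0, 0, 5], [0, 0, 0]]
    - [255, [0, 0, 5.5], [0, 0, 0]]
    - [255, [0, 0, 6], [0, 0, 0]]
    - [255, [0, 0, 6], [0, 0, 0]]

```text
clock: 5.33
eef_pos: [489.3, -130.2, 40.3]
tcp_rot: [-3.141, 0.002, 0.002]
contact_force: [0.0, -0.5, -0.7]
opening: 0.263
```

```bash
python3 -c "
from h import *
look('s3',300,500,100,280)"
```

```text
[ 489.83121984 -130.54488804   41.00108217] 3.3333333333333335
```

View pics/s3.png

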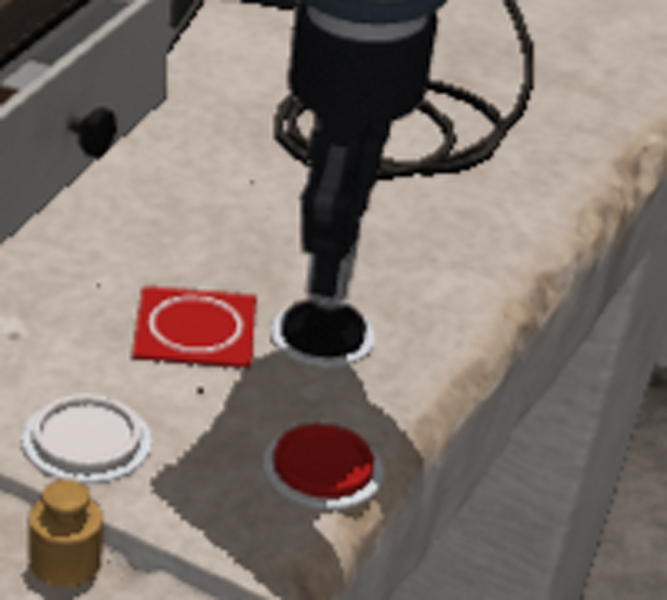

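The vial hangs just above the black well (325,325).

Call:
play_rows:
  rows:
    - [255, [0, 0, 1], [0, 0, 0]]
    - [255, [0, 0, 1.8], [0, 0, 0]]
    - [255, [0, 0, 2.2], [0, 0, 0]]
    - [255, [0, 0, 2.35], [0, 0, 0]]
    - [255, [0, 0, 2.4], [0, 0, 0]]
    - [255, [0, 0, 2.4], [0, 0, 0]]
    - [170, [0, 0, 2.4], [0, 0, 0]]
    - [150, [0, 0, 2.4], [0, 0, 0]]
    - [120, [0, 0, 2.4], [0, 0, 0]]
    - [120, [0, 0, 2.4], [0, 0, 0]]
    - [120, [0, 0, 2.4], [0, 0, 0]]
    - [120, [0, 0, 2.4], [0, 0, 0]]

```text
clock: 6.38
eef_pos: [489.9, -131.1, 17.1]
tcp_rot: [3.142, -0.0, 0.001]
contact_force: [0.2, -0.1, 0.2]
opening: 0.53
```

Call:
play_rows:
  rows:
    - [120, [0, 0, -1], [0, 0, 0]]
    - [120, [0, 0, -3], [0, 0, 0]]
    - [120, [0, 0, -6], [0, 0, 0]]
    - [60, [0, 0, -9], [0, 0, 0]]
    - [0, [0, 0, -10], [0, 0, 0]]

```text
clock: 6.8
eef_pos: [491.8, -131.6, 121.4]
tcp_rot: [3.14, -0.005, 0.001]
contact_force: [1.1, -0.8, 0.7]
opening: 0.798
```

```bash
python3 -c "
from h import *
look('s4',300,500,100,280)"
```

```text
[ 492.24495621 -131.7562683   121.65475159] 3.3333333333333335
```

View pics/s4.png

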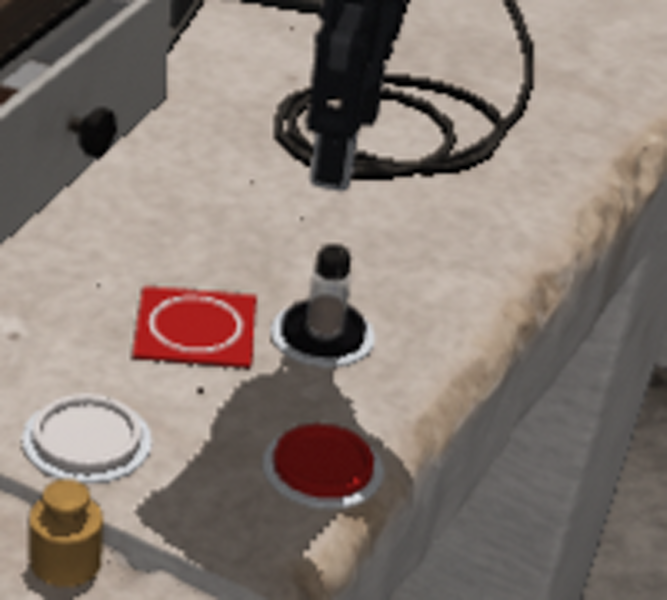

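The black vial stands upright in the black well (328,290). Next is the red vial.

Call:
play_rows:
  rows:
    - [0, [2, -4, 0], [0, 0, 0]]
    - [0, [4, -8, 0], [0, 0, 0]]
    - [0, [6, -12, 0], [0, 0, 0]]
    - [0, [8, -16, 0], [0, 0, 0]]
    - [0, [10, -20, 0], [0, 0, 0]]
    - [0, [13, -22, 0], [0, 0, 0]]
    - [0, [16, -24.6, 0], [0, 0, 0]]
    - [0, [20, -24.6, 0], [0, 0, 0]]
    - [0, [20.7, -24.6, 0], [0, 0, 0]]
    - [0, [20.7, -24.6, 2], [0, 0, 0]]
    - [0, [20.7, -24.6, 4], [0, 0, 0]]
    - [0, [20.7, -24.6, 4], [0, 0, 0]]

```text
clock: 7.85
eef_pos: [693.5, 114.7, 71.9]
tcp_rot: [3.14, 0.007, 0.001]
contact_force: [-1.6, 0.2, -0.6]
opening: 1.002
```

```bash
python3 -c "
from h import *
look('s5',180,380,120,300)"
```

```text
[694.27043505 114.76448672  73.88135271] 3.3333333333333335
```

View pics/s5.png

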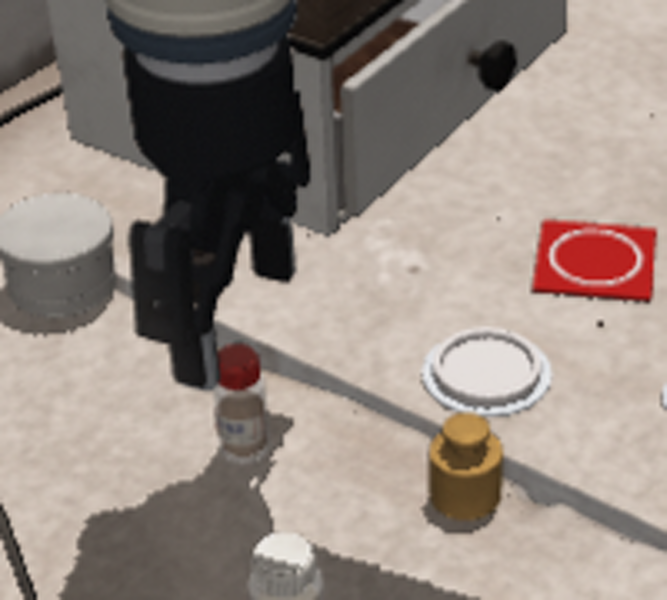

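Call:
play_rows:
  rows:
    - [0, [0, 0, 2], [0, 0, 0]]
    - [0, [0, 0, 4], [0, 0, 0]]
    - [0, [0, 0, 6], [0, 0, 0]]
    - [0, [0, 0, 6.3], [0, 0, 0]]
    - [0, [0, 0, 6.3], [0, 0, 0]]
    - [0, [0, 0, 6.3], [0, 0, 0]]

```text
clock: 8.4
eef_pos: [697.3, 115.1, 15.4]
tcp_rot: [-3.141, -0.001, 0.001]
contact_force: [0.6, 0.2, 0.5]
opening: 0.999
```

Call:
play_rows:
  rows:
    - [60, [0, 0, 0.1], [0, 0, 0]]
    - [120, [0, 0, 0.1], [0, 0, 0]]
    - [255, [0, 0, 0.1], [0, 0, 0]]
    - [255, [0, 0, 0.1], [0, 0, 0]]
    - [255, [0, 0, 0.1], [0, 0, 0]]
    - [255, [0, 0, 0.1], [0, 0, 0]]
    - [255, [0, 0, 0.1], [0, 0, 0]]
    - [255, [0, 0, 0.1], [0, 0, 0]]
  squeeze: 30

```text
clock: 9.07
eef_pos: [697.0, 115.1, 13.7]
tcp_rot: [-3.142, -0.001, 0.001]
contact_force: [-0.6, 0.0, 6.3]
opening: 0.31
```

Call:
play_rows:
  rows:
    - [255, [0, 0, -0.5], [0, 0, 0]]
    - [255, [0, 0, -2], [0, 0, 0]]
    - [255, [0, 0, -4], [0, 0, 0]]
    - [255, [0, 0, -6], [0, 0, 0]]
    - [255, [0, 0, -8], [0, 0, 0]]
    - [255, [0, 0, -9], [0, 0, 0]]
    - [255, [0, 0, -9], [0, 0, 0]]
    - [255, [0, 0, -9], [0, 0, 0]]

```text
clock: 9.73
eef_pos: [696.9, 115.1, 103.7]
tcp_rot: [-3.141, -0.001, 0.001]
contact_force: [0.7, -0.4, -1.0]
opening: 0.312
```

```bash
python3 -c "
from h import *
look('s6',180,380,120,300)"
```

```text
[696.16790965 115.01790039 102.58219926] 3.3333333333333335
```

View pics/s6.png

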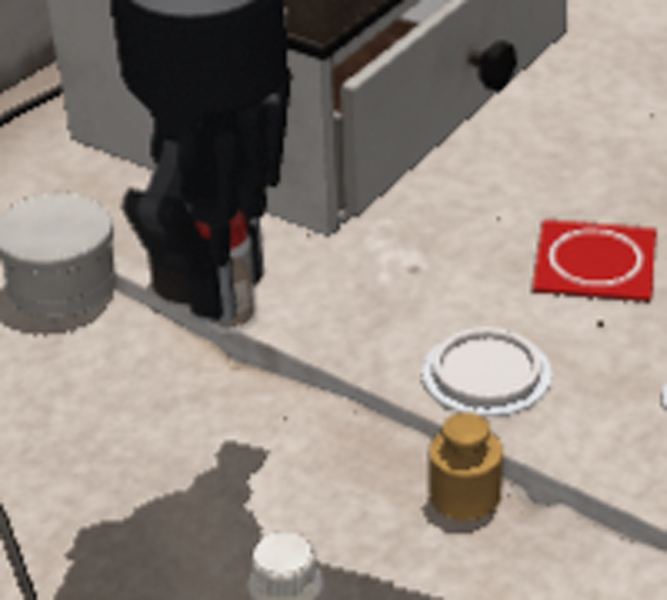

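Call:
play_rows:
  rows:
    - [255, [-1, 0.5, 0], [0, 0, 0]]
    - [255, [-3.5, 1.8, 0], [0, 0, 0]]
    - [255, [-6.5, 3.5, 0], [0, 0, 0]]
    - [255, [-9.5, 5.1, 0], [0, 0, 0]]
    - [255, [-12.5, 6.7, 0], [0, 0, 0]]
    - [255, [-15.5, 8.3, 0], [0, 0, 0]]
    - [255, [-18.5, 9.9, 0], [0, 0, 0]]
    - [255, [-21, 11.3, 0], [0, 0, 0]]
    - [255, [-22.8, 12.2, 0], [0, 0, 0]]
    - [255, [-23.4, 12.6, 0], [0, 0, 0]]
    - [255, [-23.4, 12.6, 0], [0, 0, 0]]
    - [255, [-23.4, 12.6, 0], [0, 0, 0]]

```text
clock: 10.78
eef_pos: [463.5, -11.1, 102.9]
tcp_rot: [-3.141, -0.0, 0.0]
contact_force: [0.8, -0.2, -1.3]
opening: 0.313
```

Call:
play_rows:
  rows:
    - [255, [0, 0, 1], [0, 0, 0]]
    - [255, [0, 0, 3], [0, 0, 0]]
    - [255, [0, 0, 5], [0, 0, 0]]
    - [255, [0, 0, 5.5], [0, 0, 0]]
    - [255, [0, 0, 6], [0, 0, 0]]
    - [255, [0, 0, 6], [0, 0, 0]]
    - [255, [0, 0, 6], [0, 0, 0]]

```text
clock: 11.37
eef_pos: [463.3, -10.9, 43.2]
tcp_rot: [-3.142, -0.0, 0.001]
contact_force: [-0.2, -0.6, -0.2]
opening: 0.317
```

```bash
python3 -c "
from h import *
look('s7',300,500,120,300)"
```

```text
[463.4713165  -11.00468368  43.55238705] 3.3333333333333335
```

View pics/s7.png

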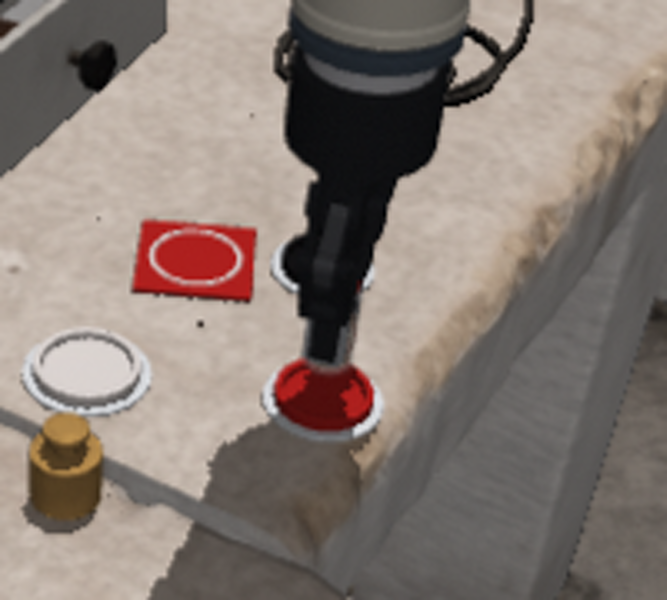

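Call:
play_rows:
  rows:
    - [255, [0, 0, 1], [0, 0, 0]]
    - [255, [0, 0, 1.8], [0, 0, 0]]
    - [255, [0, 0, 2.2], [0, 0, 0]]
    - [255, [0, 0, 2.35], [0, 0, 0]]
    - [255, [0, 0, 2.45], [0, 0, 0]]
    - [255, [0, 0, 2.45], [0, 0, 0]]
    - [160, [0, 0, 2.45], [0, 0, 0]]
    - [140, [0, 0, 2.45], [0, 0, 0]]
    - [110, [0, 0, 2.45], [0, 0, 0]]
    - [110, [0, 0, 2.45], [0, 0, 0]]
    - [110, [0, 0, 2.45], [0, 0, 0]]
    - [110, [0, 0, 2.45], [0, 0, 0]]

```text
clock: 12.42
eef_pos: [462.8, -11.1, 18.6]
tcp_rot: [-3.142, -0.0, 0.001]
contact_force: [-0.0, -0.4, -0.5]
opening: 0.572
```

Call:
play_rows:
  rows:
    - [110, [0, 0, -1], [0, 0, 0]]
    - [110, [0, 0, -3], [0, 0, 0]]
    - [110, [0, 0, -6], [0, 0, 0]]
    - [60, [0, 0, -9], [0, 0, 0]]
    - [0, [0, 0, -12], [0, 0, 0]]
    - [0, [0, 0, -12], [0, 0, 0]]

```text
clock: 12.92
eef_pos: [465.9, -11.2, 144.2]
tcp_rot: [3.141, -0.008, 0.001]
contact_force: [1.8, 0.7, -0.6]
opening: 0.96
```

```bash
python3 -c "
from h import *
look('s8',300,500,120,300)"
```

```text
[464.94305299 -11.17817535 142.03364408] 3.3333333333333335
```

View pics/s8.png

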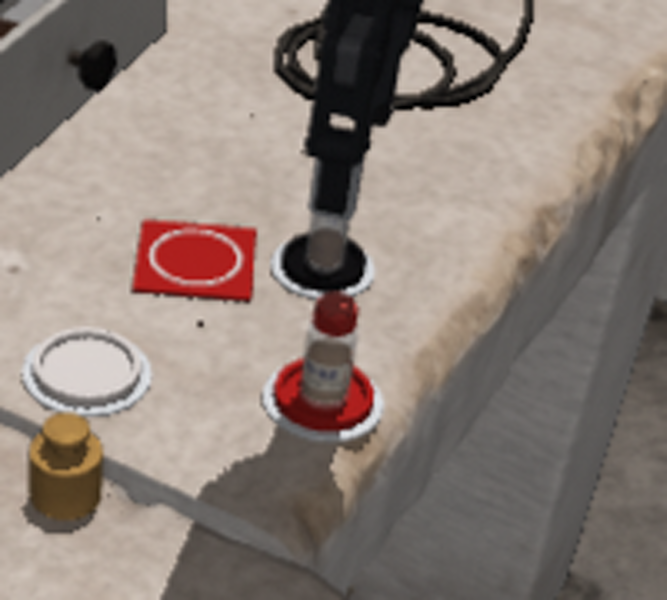

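The red vial stands in the red well (327,370). Next is the white vial.

Call:
play_rows:
  rows:
    - [0, [1.8, -3, 0], [0, 0, 0]]
    - [0, [3.8, -6.4, 0], [0, 0, 0]]
    - [0, [5.7, -9.6, 0], [0, 0, 0]]
    - [0, [7.6, -12.8, 0], [0, 0, 0]]
    - [0, [9.5, -16, 0], [0, 0, 0]]
    - [0, [11.4, -19.2, 0], [0, 0, 0]]
    - [0, [13.3, -22.4, 0], [0, 0, 0]]
    - [0, [15.1, -25.4, 0], [0, 0, 0]]
    - [0, [15.1, -25.4, 2], [0, 0, 0]]
    - [0, [15.1, -25.4, 4], [0, 0, 0]]
    - [0, [15.1, -25.4, 4], [0, 0, 0]]
    - [0, [15.1, -25.4, 4], [0, 0, 0]]

```text
clock: 13.97
eef_pos: [612.0, 242.5, 97.0]
tcp_rot: [3.14, 0.004, 0.001]
contact_force: [0.0, 0.3, -0.0]
opening: 1.001
```

```bash
python3 -c "
from h import *
look('s9',180,400,150,350)"
```

```text
[612.98630893 242.632885    98.28934242] 3.0
```

View pics/s9.png

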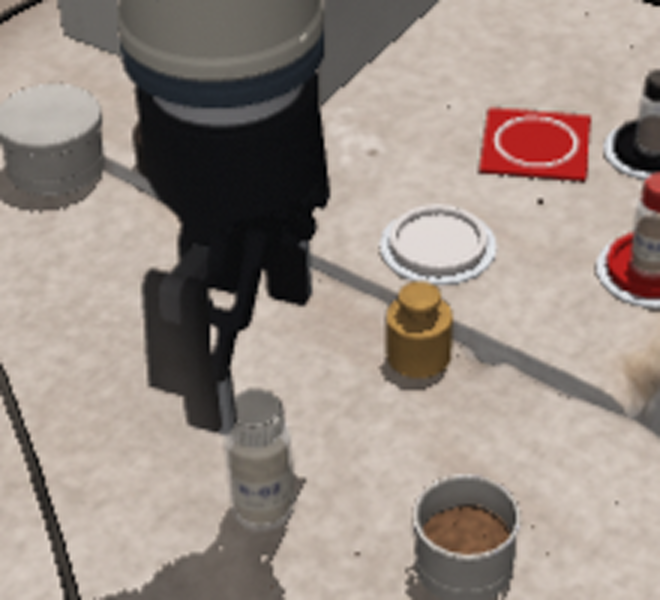

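Call:
play_rows:
  rows:
    - [0, [0, 0, 2], [0, 0, 0]]
    - [0, [0, 0, 4], [0, 0, 0]]
    - [0, [0, 0, 6], [0, 0, 0]]
    - [0, [0, 0, 7.8], [0, 0, 0]]
    - [0, [0, 0, 7.8], [0, 0, 0]]
    - [0, [0, 0, 7.8], [0, 0, 0]]
    - [60, [0, 0, 7.8], [0, 0, 0]]
    - [120, [0, 0, 7.8], [0, 0, 0]]
    - [255, [0, 0, 7.8], [0, 0, 0]]
    - [255, [0, 0, 7.8], [0, 0, 0]]
    - [255, [0, 0, 7.8], [0, 0, 0]]
    - [255, [0, 0, 7.8], [0, 0, 0]]
  squeeze: 30

```text
clock: 15.02
eef_pos: [614.1, 243.2, 21.6]
tcp_rot: [-3.141, -0.001, 0.001]
contact_force: [-1.0, -0.6, 7.2]
opening: 0.387
```

Call:
play_rows:
  rows:
    - [255, [0, 0, 0], [0, 0, 0]]
    - [255, [0, 0, 0], [0, 0, 0]]
    - [255, [0, 0, 0], [0, 0, 0]]

```text
clock: 15.27
eef_pos: [614.1, 243.2, 21.7]
tcp_rot: [-3.141, -0.001, 0.001]
contact_force: [-1.7, -1.3, 6.7]
opening: 0.385
```

Call:
play_rows:
  rows:
    - [255, [0, 0, -0.5], [0, 0, 0]]
    - [255, [0, 0, -2], [0, 0, 0]]
    - [255, [0, 0, -4], [0, 0, 0]]
    - [255, [0, 0, -6], [0, 0, 0]]
    - [255, [0, 0, -8], [0, 0, 0]]
    - [255, [0, 0, -9], [0, 0, 0]]
    - [255, [0, 0, -9], [0, 0, 0]]
    - [255, [0, 0, -9], [0, 0, 0]]

```text
clock: 15.93
eef_pos: [613.7, 243.1, 111.2]
tcp_rot: [-3.141, -0.001, 0.001]
contact_force: [0.1, -0.2, -2.1]
opening: 0.379
```

```bash
python3 -c "
from h import *
look('s10',180,400,150,350)"
```

```text
[613.08537809 242.83314998 110.14531339] 3.0
```

View pics/s10.png

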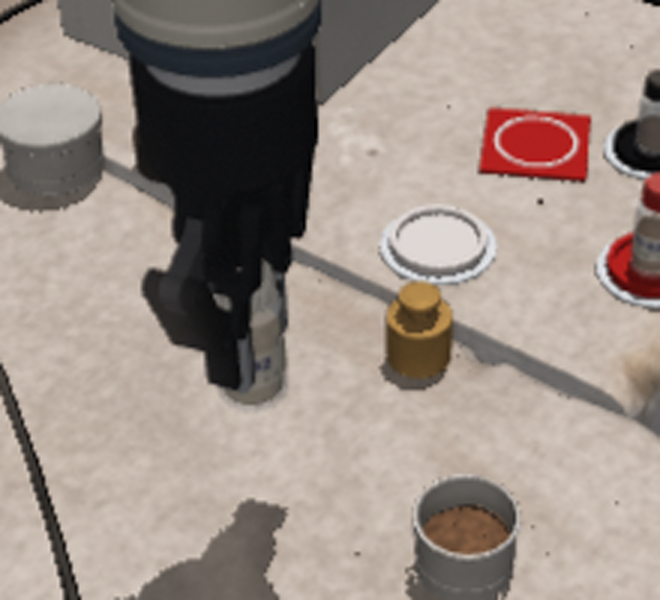

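Call:
play_rows:
  rows:
    - [255, [-0.1, 1, 0], [0, 0, 0]]
    - [255, [-0.3, 3, 0], [0, 0, 0]]
    - [255, [-0.5, 6, 0], [0, 0, 0]]
    - [255, [-0.8, 9, 0], [0, 0, 0]]
    - [255, [-1, 12, 0], [0, 0, 0]]
    - [255, [-1.3, 15, 0], [0, 0, 0]]
    - [255, [-1.5, 18, 0], [0, 0, 0]]
    - [255, [-1.7, 20.5, 0], [0, 0, 0]]
    - [255, [-1.9, 22.4, 0], [0, 0, 0]]
    - [255, [-1.9, 23.1, 0], [0, 0, 0]]
    - [255, [-1.9, 23.1, 0], [0, 0, 0]]
    - [255, [-1.9, 23.1, 0], [0, 0, 0]]

```text
clock: 16.98
eef_pos: [594.3, 11.9, 109.9]
tcp_rot: [-3.141, 0.001, -0.0]
contact_force: [-1.0, 0.0, -0.7]
opening: 0.386
```

Call:
play_rows:
  rows:
    - [255, [0, 0, 1], [0, 0, 0]]
    - [255, [0, 0, 3], [0, 0, 0]]
    - [255, [0, 0, 5], [0, 0, 0]]
    - [255, [0, 0, 5.5], [0, 0, 0]]
    - [255, [0, 0, 6], [0, 0, 0]]
    - [255, [0, 0, 6], [0, 0, 0]]
    - [255, [0, 0, 6], [0, 0, 0]]

```text
clock: 17.57
eef_pos: [595.0, 12.5, 50.8]
tcp_rot: [-3.142, -0.0, 0.001]
contact_force: [0.3, 0.3, -0.3]
opening: 0.385
```

```bash
python3 -c "
from h import *
look('s11',240,440,120,300)"
```

```text
[595.35866003  12.33331722  51.27336101] 3.3333333333333335
```

View pics/s11.png

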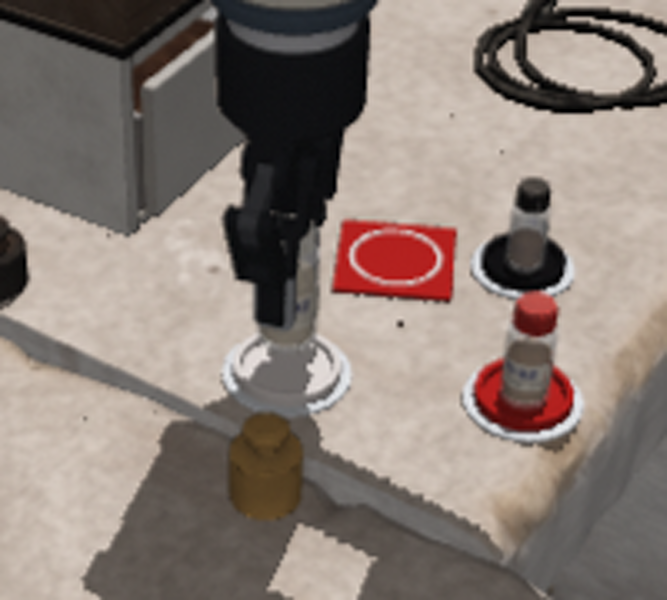

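Call:
play_rows:
  rows:
    - [255, [0, 0, 1], [0, 0, 0]]
    - [255, [0, 0, 1.8], [0, 0, 0]]
    - [255, [0, 0, 2.2], [0, 0, 0]]
    - [255, [0, 0, 2.35], [0, 0, 0]]
    - [255, [0, 0, 2.4], [0, 0, 0]]
    - [255, [0, 0, 2.45], [0, 0, 0]]
    - [145, [0, 0, 2.45], [0, 0, 0]]
    - [120, [0, 0, 2.45], [0, 0, 0]]
    - [90, [0, 0, 2.45], [0, 0, 0]]
    - [90, [0, 0, 2.45], [0, 0, 0]]
    - [90, [0, 0, 2.45], [0, 0, 0]]
    - [90, [0, 0, 2.45], [0, 0, 0]]

```text
clock: 18.62
eef_pos: [594.8, 12.0, 26.0]
tcp_rot: [-3.142, 0.0, 0.001]
contact_force: [0.0, -0.3, -0.4]
opening: 0.651
```

Call:
play_rows:
  rows:
    - [90, [0, 0, -1], [0, 0, 0]]
    - [90, [0, 0, -3], [0, 0, 0]]
    - [90, [0, 0, -6], [0, 0, 0]]
    - [60, [0, 0, -9], [0, 0, 0]]
    - [0, [0, 0, -12], [0, 0, 0]]
    - [0, [0, 0, -12], [0, 0, 0]]

```text
clock: 19.12
eef_pos: [598.3, 12.0, 152.8]
tcp_rot: [-3.141, -0.009, 0.001]
contact_force: [2.8, -0.3, 0.8]
opening: 0.997
```

```bash
python3 -c "
from h import *
look('s12',240,440,120,300)"
```

```text
[597.10641298  12.04096874 150.22584803] 3.3333333333333335
```

View pics/s12.png

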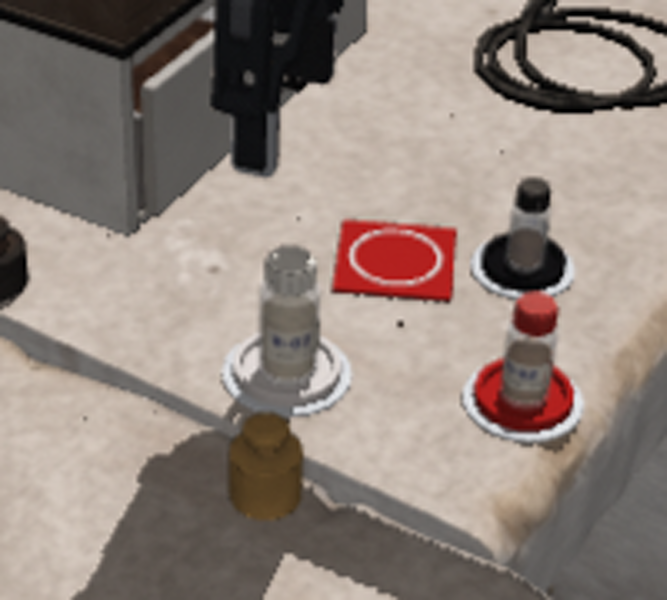

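The white vial stands in the white well (290,340), clear of the brass weight. Last is the jar.

Call:
play_rows:
  rows:
    - [0, [-0.4, -3.5, 0], [0, 0, 0]]
    - [0, [-0.8, -7.5, 0], [0, 0, 0]]
    - [0, [-1.2, -11.5, 0], [0, 0, 0]]
    - [0, [-1.6, -15.5, 0], [0, 0, 0]]
    - [0, [-2, -19.5, 0], [0, 0, 0]]
    - [0, [-2.4, -23.5, 0], [0, 0, 0]]
    - [0, [-2.8, -27.5, 0], [0, 0, 0]]
    - [0, [-3.2, -31.5, 0], [0, 0, 0]]
    - [0, [-3.5, -34.3, 2], [0, 0, 0]]
    - [0, [-3.5, -34.3, 5], [0, 0, 0]]
    - [0, [-3.5, -34.3, 7.6], [0, 0, 0]]
    - [0, [-3.5, -34.3, 7.6], [0, 0, 0]]

```text
clock: 20.17
eef_pos: [555.4, 353.4, 64.2]
tcp_rot: [3.137, 0.008, 0.002]
contact_force: [-0.7, -0.9, -0.8]
opening: 0.998
```

```bash
python3 -c "
from h import *
look('s13',160,400,230,430)"
```

```text
[556.82704431 353.69301011  66.80894954] 3.0
```

View pics/s13.png

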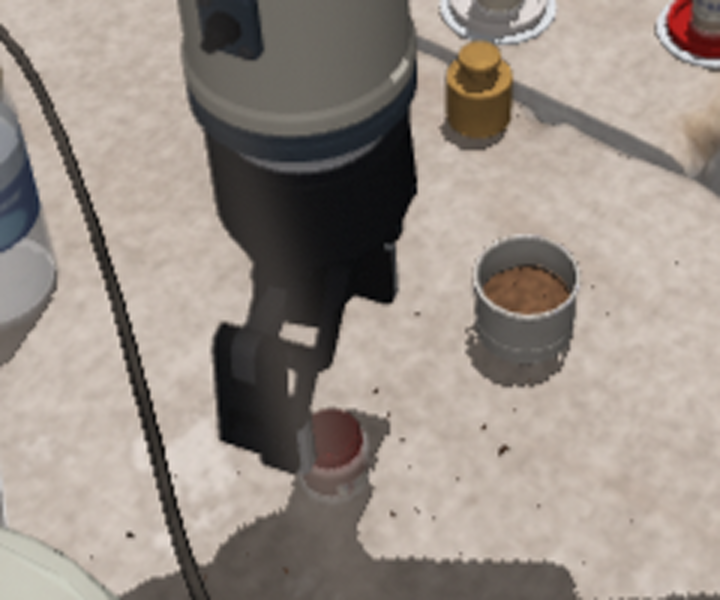

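The gripper straddles the jar (335,450), and the tin is well clear.

Call:
play_rows:
  rows:
    - [0, [0, 0, 2], [0, 0, 0]]
    - [0, [0, 0, 4], [0, 0, 0]]
    - [0, [0, 0, 5.5], [0, 0, 0]]
    - [0, [0, 0, 6], [0, 0, 0]]
    - [0, [0, 0, 6], [0, 0, 0]]
    - [0, [0, 0, 6], [0, 0, 0]]

```text
clock: 20.72
eef_pos: [560.0, 355.0, 10.9]
tcp_rot: [-3.141, -0.0, 0.0]
contact_force: [-0.1, -0.6, -0.1]
opening: 1.001
```

Call:
play_rows:
  rows:
    - [60, [0, 0, 0.2], [0, 0, 0]]
    - [120, [0, 0, 0.2], [0, 0, 0]]
    - [255, [0, 0, 0.2], [0, 0, 0]]
    - [255, [0, 0, 0.2], [0, 0, 0]]
    - [255, [0, 0, 0.2], [0, 0, 0]]
    - [255, [0, 0, 0.2], [0, 0, 0]]
    - [255, [0, 0, 0.2], [0, 0, 0]]
    - [255, [0, 0, 0.2], [0, 0, 0]]
  squeeze: 30

```text
clock: 21.38
eef_pos: [559.7, 355.2, 8.7]
tcp_rot: [-3.141, -0.001, 0.001]
contact_force: [-1.0, -1.0, 5.6]
opening: 0.378
```

Call:
play_rows:
  rows:
    - [255, [0, 0, -0.5], [0, 0, 0]]
    - [255, [0, 0, -2], [0, 0, 0]]
    - [255, [0, 0, -4], [0, 0, 0]]
    - [255, [0, 0, -6.5], [0, 0, 0]]
    - [255, [0, 0, -9.5], [0, 0, 0]]
    - [255, [0, 0, -11.5], [0, 0, 0]]
    - [255, [0, 0, -12], [0, 0, 0]]
    - [255, [0, 0, -12], [0, 0, 0]]
    - [255, [0, 0, -12], [0, 0, 0]]

```text
clock: 22.13
eef_pos: [559.2, 354.8, 128.1]
tcp_rot: [-3.142, -0.0, 0.001]
contact_force: [0.7, 0.3, -1.0]
opening: 0.375
```

```bash
python3 -c "
from h import *
look('s14',160,400,230,430)"
```

```text
[558.70687536 354.5325577  127.15132825] 3.0
```

View pics/s14.png

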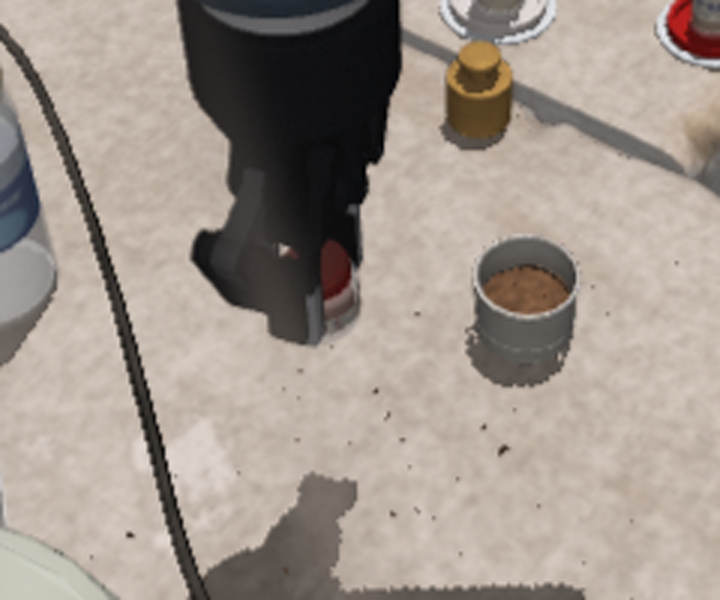

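The jar is held upright (338,285). I'll carry it to the pad; it passes 35 mm or more above everything on the way.

Call:
play_rows:
  rows:
    - [255, [0, 1, 0], [0, 0, 0]]
    - [255, [0, 3, 0], [0, 0, 0]]
    - [255, [0, 6, 0], [0, 0, 0]]
    - [255, [0, 9, 0], [0, 0, 0]]
    - [255, [0, 12, 0], [0, 0, 0]]
    - [255, [0, 15, 0], [0, 0, 0]]
    - [255, [0, 18, 0], [0, 0, 0]]
    - [255, [0, 21, 0], [0, 0, 0]]
    - [255, [0, 24, 0], [0, 0, 0]]
    - [255, [0, 27, 0], [0, 0, 0]]
    - [255, [0, 30, 0], [0, 0, 0]]
    - [255, [0, 33, 0], [0, 0, 0]]

```text
clock: 23.18
eef_pos: [558.3, 22.9, 126.8]
tcp_rot: [3.141, 0.002, 0.001]
contact_force: [1.4, -0.4, -0.6]
opening: 0.378
```

Call:
play_rows:
  rows:
    - [255, [0.1, 3, 0], [0, 0, 0]]
    - [255, [0.2, 6, 0], [0, 0, 0]]
    - [255, [0.3, 9, 0], [0, 0, 0]]
    - [255, [0.5, 11.5, 0], [0, 0, 0]]
    - [255, [0.5, 13, 0], [0, 0, 0]]
    - [255, [0.5, 13.6, 0], [0, 0, 0]]
    - [255, [0.5, 13.6, 2], [0, 0, 0]]
    - [255, [0.5, 13.6, 5], [0, 0, 0]]
    - [255, [0.5, 13.6, 7.5], [0, 0, 0]]
    - [255, [0.5, 13.6, 8.5], [0, 0, 0]]
    - [255, [0.5, 13.6, 8.5], [0, 0, 0]]
    - [255, [0.5, 13.6, 8.5], [0, 0, 0]]

```text
clock: 24.18
eef_pos: [564.4, -110.7, 42.8]
tcp_rot: [-3.141, 0.002, 0.001]
contact_force: [-0.7, -0.0, 1.1]
opening: 0.381
```

```bash
python3 -c "
from h import *
look('s15',260,460,110,280)"
```

```text
[ 565.24228988 -110.85112187   43.76093643] 3.5294117647058822
```

View pics/s15.png

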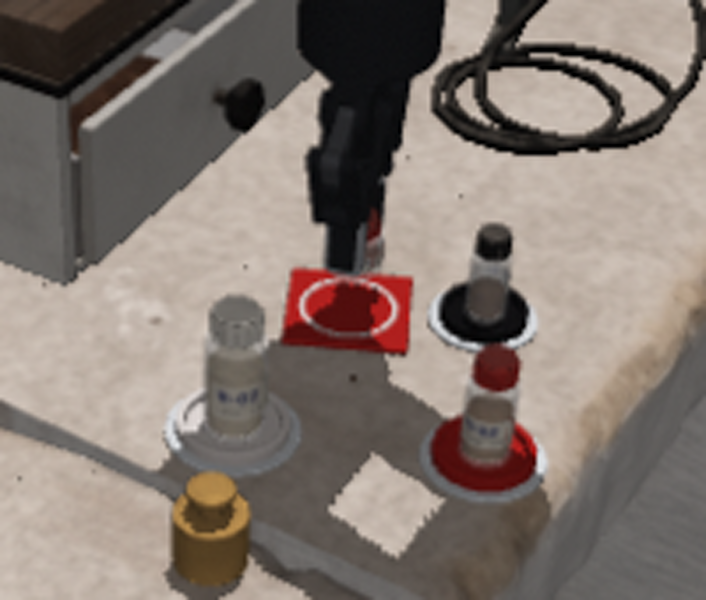

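Call:
play_rows:
  rows:
    - [255, [0, 0, 1], [0, 0, 0]]
    - [255, [0, 0, 2], [0, 0, 0]]
    - [255, [0, 0, 2.7], [0, 0, 0]]
    - [255, [0, 0, 2.95], [0, 0, 0]]
    - [255, [0, 0, 3.05], [0, 0, 0]]
    - [255, [0, 0, 3.1], [0, 0, 0]]
    - [145, [0, 0, 3.1], [0, 0, 0]]
    - [120, [0, 0, 3.1], [0, 0, 0]]
    - [90, [0, 0, 3.1], [0, 0, 0]]
    - [90, [0, 0, 3.1], [0, 0, 0]]
    - [90, [0, 0, 3.1], [0, 0, 0]]
    - [90, [0, 0, 3.1], [0, 0, 0]]

```text
clock: 25.23
eef_pos: [564.9, -111.0, 12.0]
tcp_rot: [-3.142, 0.0, 0.001]
contact_force: [0.7, 1.0, -0.6]
opening: 0.648
```

Call:
play_rows:
  rows:
    - [90, [0, 0, -1], [0, 0, 0]]
    - [90, [0, 0, -3], [0, 0, 0]]
    - [90, [0, 0, -6], [0, 0, 0]]
    - [60, [0, 0, -9], [0, 0, 0]]
    - [0, [0, 0, -12], [0, 0, 0]]
    - [0, [0, 0, -16], [0, 0, 0]]
    - [0, [-4, 0, -18], [0, 0, 0]]
    - [0, [-8, 0, -18], [0, 0, 0]]
    - [0, [-12, 0, -18], [0, 0, 0]]
    - [0, [-16, 0, -18], [0, 0, 0]]
    - [0, [-18, 0, -18], [0, 0, 0]]
    - [0, [-18, 0, -18], [0, 0, 0]]

```text
clock: 26.23
eef_pos: [380.1, -110.6, 192.3]
tcp_rot: [-3.141, 0.002, 0.0]
contact_force: [0.3, -0.6, 0.2]
opening: 1.003
```

Call:
play_rows:
  rows:
    - [0, [0, 4, 0], [0, 0, 0]]
    - [0, [0, 8, 0], [0, 0, 0]]
    - [0, [0, 12, 0], [0, 0, 0]]
    - [0, [0, 16, 0], [0, 0, 0]]
    - [0, [0, 20, 0], [0, 0, 0]]
    - [0, [0, 24, 0], [0, 0, 0]]
    - [0, [0, 28, 0], [0, 0, 0]]
    - [0, [0, 30, 0], [0, 0, 0]]
    - [0, [0, 30, 0], [0, 0, 0]]
    - [0, [0, 30, 0], [0, 0, 0]]

```text
clock: 27.07
eef_pos: [385.2, -412.2, 192.1]
tcp_rot: [-3.142, -0.0, -0.001]
contact_force: [-0.1, 0.7, 0.0]
opening: 0.998
```

```bash
python3 - <<'E'
from h import *
look('s16',220,440,140,350)
p,d0=grab_frame("top"); cv2.imwrite("pics/t16.png",p[:,:,::-1])
_,d1=grab_frame("side")
for n,d in(("top",d0),("side",d1)):
    P=cloud(n,d)
    for k,z,(x,y),R in(("redv",70,(462.7,-10.6),15),("white",82,(594.6,11.6),18),("black",62,(489.8,-131.2),13),("jar",39,(565,-111),18),("tin",40,(502,243),30),("brass",50,(574,108.4),20)):
        m=(np.hypot(P[...,0]-x,P[...,1]-y)<R+8)&(P[...,2]>z-6)&(P[...,2]<z+9)&(d>0); Q=P[m]
        if len(Q)<20: print(n,k,"few",len(Q)); continue
        print(n,k,((Q.min(0)+Q.max(0))/2-[x,y,0])[:2].round(1),"ztop",np.percentile(Q[:,2],90).round(1),np.ptp(Q,axis=0).round())
E
```

```text
[ 385.12620381 -411.07293463  192.05460795] 2.857142857142857
top redv [ 0.  -0.9] ztop 72.6 [22. 22.  8.]
top white [-0.6  0.5] ztop 84.6 [27. 27. 11.]
top black [-0.7  0.6] ztop 64.2 [19. 19.  9.]
top jar [-0.4  0.5] ztop 41.5 [27. 26. 10.]
top tin [ 0.2 -0.3] ztop 41.9 [53. 53.  9.]
top brass [ 0.4 -0.2] ztop 52.1 [24. 23. 10.]
side redv [-0.3  2. ] ztop 70.6 [22. 24.  8.]
side white [-2.1  2.2] ztop 82.6 [26. 27.  8.]
side black [-0.4  0.4] ztop 62.4 [19. 23.  7.]
side jar [-1.7  3. ] ztop 38.8 [27. 27.  7.]
side tin [-0.   0.4] ztop 40.6 [52. 54.  8.]
side brass [-0.9  0.8] ztop 50.2 [24. 24.  8.]
```

View pics/s16.png

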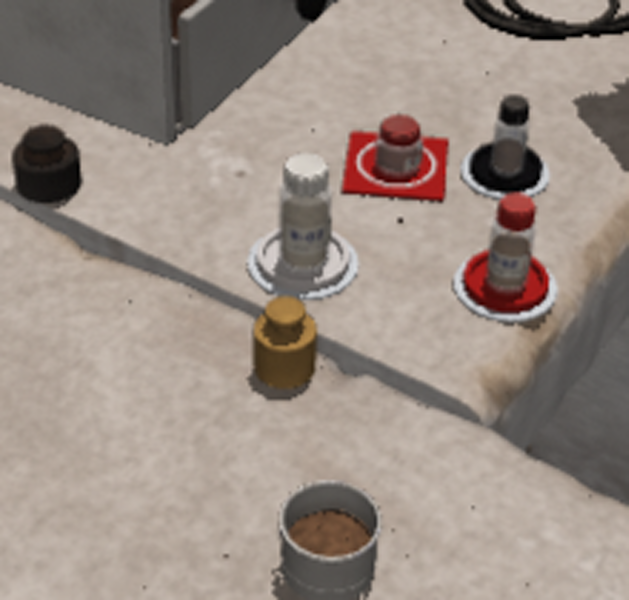

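View pics/t16.png

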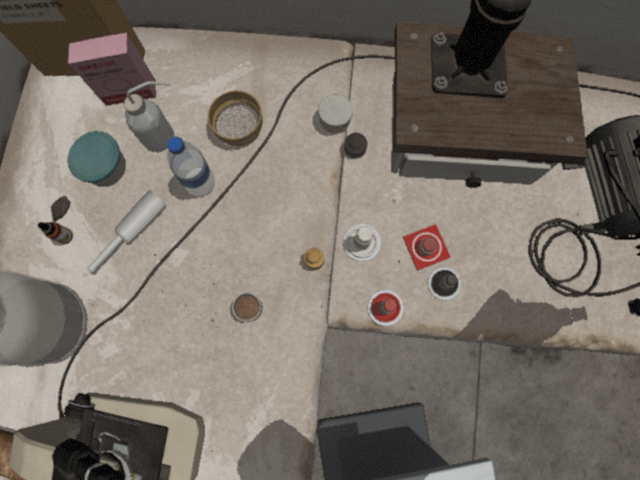

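Both views show all four samples upright and centred: white (362,238), red (386,307), black (444,283) and the jar (427,244) in the top view. The tin and the brass weight have not moved, and the arm is clear.

```bash
python3 -c "
from h import *
print(r.sign_off())"
```

```text
the job is handed in; nothing more can be done
None
```

I moved all four samples to their places and handed the job in at about 27 s of the 125 s allowed. The hand-in reports no verdict, so the result rests on my own checks.

- **Placement:** the black, red and white vials stand in the wells of their cap colours, and the jar stands in the circle on the red pad. The last camera check put each within about 3.5 mm of its target centre, against a 12 mm limit. Cap heights were within about 3 mm of what they should be, and all four looked upright.
- **Bystanders:** the tin and the brass weight read within about 1 mm of their starting positions.
- **Arm:** it ended well clear of everything, with the gripper open and no contact force.

No check failed. The two cameras disagreed by up to about 3 mm, most on the jar, the red vial and the white vial. That is near the 2 mm calibration error given for each camera.

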